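# Tip and slide an O-ring case over the lip of its retaining bay

### The arm

A 6-joint arm with a two-finger parallel gripper is mounted at the origin on a cart in front of the work surface, level with it; the furniture and walls round the work are solid. World frame = base frame: x ahead of the robot, y to its left, z up, the work surface at z = 0. Lengths are in m, angles in rad, forces in N, time in s.
With the tool pointing down it reaches from about 0.25 to 0.725 m from the base axis. Payload 9.7 kg.
Tool frame: the origin (TCP) lies midway between the tips of the shut fingers; the grasp point (between the pads) lies 19 mm behind it; z points along the fingers, y is the line along which they close (so a half turn about z gives the same grasp; the last joint's range is limited). The gripper opens to 85 mm and grips with 20 to 120 N. Pads are 22 mm wide; open, the fingers measure 114 mm over their backs; the gripper's body (76 mm by 85 mm) begins 54 mm behind the grasp point. The pads swing forward as they close: fully open they stand 13 mm farther back than shut.
Start: joints at [1.333, 0.087, 0.176, 1.66, 0, 1.571], TCP at [0.13, 0.535, 0.231] pointing down, gripper open.
Joint ranges: [-3.13, 3.13], [-0.85, 1.81], [-1.15, 1.24], [-2.2, 2.28], [-1.44, 1.52], [-3.14, 3.14]. Speed limits (rad/s): [2.22, 2.22, 2.57, 3.14, 3.14, 3.14].

### API

Orientations are given as a rotation vector (axis times angle).
In Python, from bench import get_state, read_camera, get_calibration, job_done gives the robot as it stands. The module is installed in compiled form; this text tells all that it offers.
- The arm moves only by the shell command python3 -m inch 'ROWS' [FORCE]. ROWS is a JSON object of lists of equal length, an entry for each row: "delta_rot": the turn, a rotation vector about the tool's x, y, z in units of 6 degrees (1.0 is 6 degrees), a list of three; "linear": the shift along the tool's x, y, z in units of 25 mm (1.0 is 25 mm), a list of three; "hand": the finger opening in mm, from 0 to 85.4. In form: {"delta_rot": [[ax, ay, az], ...], "linear": [[x, y, z], ...], "hand": [hand, ...]}. A call has 1 to 12 rows; each row shifts and turns the commanded pose from where the row before left it, along the tool's axes as they then stand; what a row does not reach is not made up. A row lasts 1/12 s, in which the tool goes at most 41.7 mm and 7.16 degrees, less where a joint would pass 70% of its speed; a pose out of reach is approached as far as the arm can. A call is refused whole if a number of a shift passes 1 or a number of a turn 1, either way. A call with a gripper value outside its range is refused whole. The fingers move at their own pace and stop on an object; FORCE is the grip in N (left out, the last holds). Time passes only in rows, so rows that do not move let the fingers close. It gives the time, the measured TCP pose, the force, the opening and the grip force at its end, in the units of the state.
- get_state(): the state, without advancing time (a new reading comes with each control period).
- read_camera(name): name is "scene" or "top"; returns (picture, depth): 480x640x3 uint8, red, green, blue; 480x640 float32, m along the optical axis (not along the pixel's ray), 0 where there is no reading.
- get_calibration(name): a dict with "intrinsics" (3x3 intrinsics, pixels), "rvec" (rotation vector, rad) and "tvec" (3), from world to camera coordinates, as OpenCV has them. Camera axes: x right, y down, z forward; pixel columns grow to the right and rows downward; lengths in m; the calibration is good to about 2 mm. A picture is of the moment at which its call begins. get_calibration takes no time and is no camera call.
- job_done(): hands the job in; it is judged then, once.
The state is a dict: "time": time; "joint_positions": joint angles; "joint_velocities": joint speeds; "tau": joint torques, N m; "tool_pos": TCP position; "ee_rot": TCP orientation; "ft_force": force on the tool from outside, world axes, zero at the start; "moment": the same for the moment, N m; "grip_width": finger opening in m; "grip_force": force on a finger pad.
Only numpy, scipy, OpenCV 4.12 (cv2) and the standard library are available. Lean on these libraries where they do the work, as an engineer would, in place of code of your own. Each camera call takes 0.05 s, during which the arm holds its last target. There are 200 camera calls.

### The job

Put the O-ring case away in its retaining bay: by its carry handle, tip the far edge up over the bay's front lip, then slide the case in against the sprung buffer until its near edge drops behind the lip and it lies flat, and let go. Slide it, do not lift it clear of the counter, and do not ram it: no more than 40 N between case and bay at the front of the lip, nor when it runs onto the buffer, which stops dead soon after the case can drop. Leave the things round about where they are.

Things in the scene. Friction and masses are not known exactly. Their poses are not given: they have to be found in the camera images.
- case: Flat teal O-ring case, clear lid fixed shut, about 0.5 kg (varies by a quarter), 135 mm long in its x, 200 mm wide in y, 38 mm high. Origin: middle of its flat underside. The wall at x = +67 mm goes into the bay first; the wall at x = -68 mm has a latch tab (32 mm wide, to x = -74, 30 to 36 mm high) and the carry handle.
- handle (a point): Middle of the carry handle's round black bar, fixed to the case: 12 mm thick, 68 mm long along the case's y, at (-106, 0, 30) mm in the case's frame; 26 mm clear to the latch tab, arms 80 mm apart. Pressed down (about 9 N, varies) it turns the case about the bottom edge of the handle side: 1 mm down raises the far edge 3.5 mm.
- lead_edge (a point): Middle of the bottom edge of the case's +x (leading) side: (67, 0, 0) mm in the case's frame.
- tail_edge (a point): Middle of the bottom edge of the case's -x (handle) side: (-68, 0, 0) mm in the case's frame.
- bay: The grey sheet-steel tray's two feet (90 x 26 mm, centred at x = 100, y = +119 and -119 mm), screwed to the counter; origin at counter level, +x points into the bay. The tray is clamped in slots: its lip's middle is at y = 0, x anywhere from -8 to +8 mm (feel for it). Tray floor 2 mm up; side walls 30 mm high, 210 mm apart inside, flared to 232 mm over the 29 mm before the lip.
- spin_filter: White spin-on filter canister standing on the counter, 68 mm wide, 88 mm high; bystander. Origin: centre of its underside.
- quick_coupler: Small brass coupling standing on the counter, 34 mm wide, 52 mm high; bystander. Origin: centre of its underside.
- elec_tape: Black roll of tape lying flat on the counter, 62 mm wide, 18 mm high; bystander. Origin: centre of its underside.
- bay_axis (a point): Point of the feet at (0, 0, 14) mm in the bay's frame: lip height, within 8 mm of the lip's middle. Lip: 6 mm thick, round top 14 mm above the counter, 12 mm above the tray floor. The case fits behind it with 5 mm play each side; seated, its origin is 71 to 75 mm in from the lip's middle and its x along the bay's.
- buffer_axis (a point): Point of the feet at (132, 0, 17) mm in the bay's frame. The rubber face of the sprung buffer bar (150 mm wide, 7 to 26 mm up) rests 132 mm in from the lip's middle, so within 8 mm of here. The case pushes it in against 5.4 to 8.4 N; it stops dead 10 mm in. The near edge drops behind the lip only from about 7 mm on.

How it is judged:
On the way:
1. the case's far edge is raised and over the lip, the near edge still down on the counter (x of lead_edge in the frame of bay above 0.012 m and height (world z) of lead_edge above 0.01 m and height (world z) of tail_edge below 0.006 m), for 0.1 s.
At the end, for the whole second after the job is handed in: The case lies flat on the tray's floor, wholly behind the lip (both bottom edges lower than 6 mm above the counter, tilt under 0.03 rad, square to the bay within 0.08 rad), at rest and let go (height (world z) of each of tail_edge, lead_edge below 0.006 m and x of lead_edge in the frame of bay above 0.12 m and x of tail_edge in the frame of bay above -0.008 m and angle between case's own z axis and vertical below 0.03 rad and angle between the x axis of case and the x axis of bay, either way round below 0.08 rad and linear speed of case below 0.01 m/s and contact force between case and the fingers below 0.5 N); the robot touches nothing.
It fails at once if the case is lifted clear: both its near and far bottom edges more than 20 mm above the counter (height (world z) of each of lead_edge, tail_edge above 0.02 m).
It fails at once if the case is rammed against the front of the lip or tray (more than 40 N between them while the leading edge is still down in front of the lip) (contact force between case and bay above 40 N and height (world z) of lead_edge below 0.01 m and x of lead_edge in the frame of bay below 0.012 m).
It fails at once if the case is rammed onto the buffer (more than 40 N between case and bay while the near edge is still up and the leading edge is at the buffer) (contact force between case and bay above 40 N and height (world z) of tail_edge above 0.008 m and x of lead_edge in the frame of bay above 0.118 m).
It fails at once if a bystander is moved by more than 20 mm (distance of any of spin_filter, quick_coupler, elec_tape from where it was at the start of the episode above 0.02 m).
It also fails if it takes over 67 s, if anything falls off the work surface, if the arm or the gripper's body presses on something with over 40 N, if the wrist force passes 120 N, or if a joint passes its speed limit or range.

## Working session

There is one attempt and no reset: what is moved stays moved. The work goes in short steps, Python scripts to look and compute and a shell command to move; the robot and the scene stay as the last step left them, time stands still between calls to the robot, and variables do not carry over. Pictures are saved under pics/ and viewed, at most 10 in all, crops included, and the job is handed in when it is done.

```bash
mkdir -p pics; cat > h.py <<'E'
import numpy as np, cv2
from bench import *
def cal(n):
    c=get_calibration(n); return np.array(c["intrinsics"]),cv2.Rodrigues(np.array(c["rvec"],float))[0],np.array(c["tvec"],float).ravel()
def ray(n,px,z):
    K,R,t=cal(n); px=np.atleast_2d(px).astype(float)
    d=(np.linalg.inv(K)@np.c_[px,np.ones(len(px))].T).T@R; o=-R.T@t
    return o+d*((z-o[2])/d[:,2])[:,None]
def cloud(n,D):
    K,R,t=cal(n); v,u=np.mgrid[:480,:640]
    p=np.stack([(u-K[0,2])/K[0,0]*D,(v-K[1,2])/K[1,1]*D,D],-1)
    return (p-t)@R
E
python3 - <<'E'
from h import *
for n in("scene","top"):
    P,D=read_camera(n); cv2.imwrite(f"pics/{n}0.png",P[:,:,::-1]); np.savez(f"{n}0.npz",P=P,D=D)
    K,R,t=cal(n); print(n,-R.T@t,K[0,0])
print(get_state())
E
```

```text
scene [ 0.21970415 -0.61170474  0.80446208] 497.8416608204696
top [ 0.48520483 -0.07833564  1.05359525] 474.6164173309905
{'time': 0.1, 'joint_positions': array([1.33298272e+00, 8.73994588e-02, 1.75223381e-01, 1.65978946e+00,
       6.88337368e-06, 1.57082617e+00]), 'joint_velocities': array([-2.28914670e-03, -8.25255876e-05,  2.74292725e-03,  2.07306702e-03,
        1.64845950e-03, -6.05391625e-04]), 'tau': array([ 7.54928169e-05, -5.21562481e+01,  4.65652514e+01,  1.59019599e-02,
        2.78000266e-05,  1.74863311e-05]), 'tool_pos': array([0.12951953, 0.53432848, 0.23066218]), 'ee_rot': array([-3.72706317e-01, -3.11925901e+00,  1.82225617e-03]), 'ft_force': array([-0.70876908, -0.34734641, -0.5227927 ]), 'moment': array([ 0.02788621, -0.00280787, -0.00272416]), 'grip_force': 0.0, 'grip_width': 0.08538129208311307}
```

View pics/top0.png

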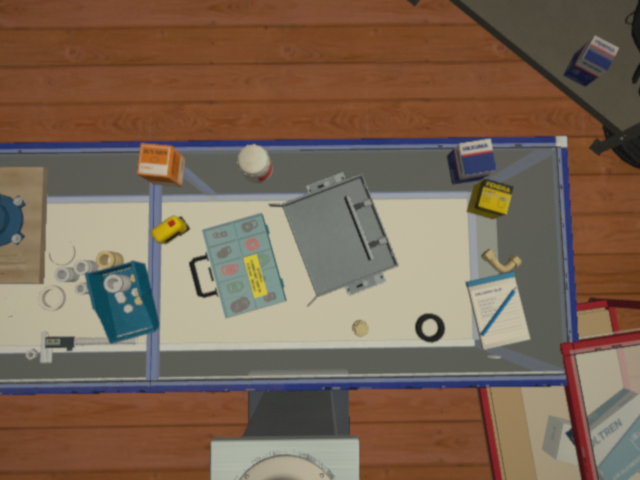

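View pics/scene0.png

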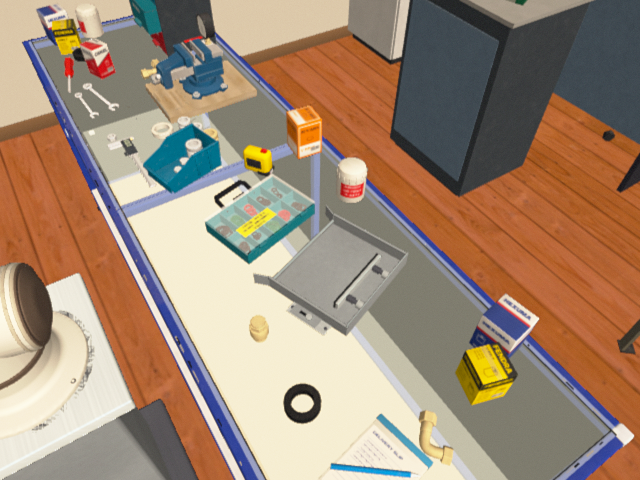

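```bash
python3 - <<'E'
from h import *
d=np.load("top0.npz");P=d["P"];D=d["D"]
C=cv2.resize(P[165:315,180:405],None,fx=3.5,fy=3.5,interpolation=cv2.INTER_CUBIC)
cv2.imwrite("pics/crop1.png",C[:,:,::-1])
W=cloud("top",D)
h=cv2.cvtColor(P,cv2.COLOR_RGB2HSV)
z=W[...,2]
m=((z>.028)&(z<.046)).astype(np.uint8); m[:,:195]=0;m[:,290:]=0;m[:200]=0;m[325:]=0
n,l,s,c=cv2.connectedComponentsWithStats(m)
print(s,c)
i=1+np.argmax(s[1:,4]); pts=np.argwhere(l==i)[:,::-1]
w=ray("top",pts,.038)[:,:2].astype(np.float32); print(cv2.minAreaRect(w)); print(np.median(z[l==i]))
# handle black
g=P.max(2)<60; g[:,:185]=0; g[:,220:]=0; g[:245]=0; g[305:]=0
w=ray("top",np.argwhere(g)[:,::-1],.036)[:,:2].astype(np.float32); print(len(w),cv2.minAreaRect(w),cv2.boundingRect(g.astype(np.uint8)))
print("tablez",np.median(z[310:330,200:300]), np.median(z[230:260,310:340]))
E
```

```text
[[     0      0    640    480 300983]
 [   283    201      7      4     15]
 [   269    203     12      2     15]
 [   201    212     85    107   6002]
 [   195    256      8      6     28]
 [   204    256      1      1      1]
 [   195    267     15     31    151]
 [   211    291      2      3      4]
 [   214    292      1      1      1]] [[321.11329876 238.97163295]
 [286.06666667 202.26666667]
 [273.93333333 203.4       ]
 [242.50066644 264.85704765]
 [197.82142857 258.21428571]
 [204.         256.        ]
 [199.09933775 286.74172185]
 [211.5        292.        ]
 [214.         292.        ]]
((0.5252344608306885, 0.08332253247499466), (0.19994771480560303, 0.14614807069301605), 15.181070327758789)
0.037308972766601126
191 ((0.5005642771720886, 0.17002539336681366), (0.08342720568180084, 0.03775922581553459), 14.690418243408203) (190, 256, 26, 41)
tablez -0.0008568040433033796 0.0008913131931639911
```

View pics/crop1.png

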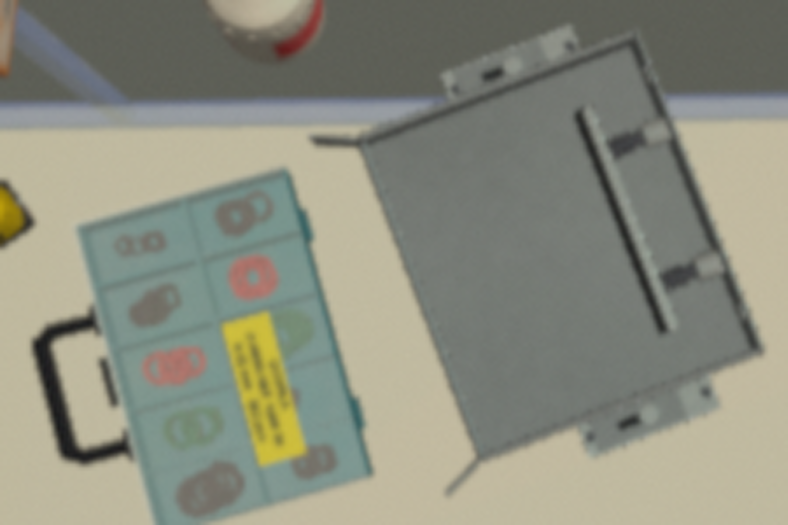

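```bash
python3 - <<'E'
from h import *
d=np.load("top0.npz");P=d["P"]
f=lambda q,z: ray("top",np.array(q)/3.5+[180-.35,165-.35],z)
up=f([(440,73),(572,25)],.003); lo=f([(594,457),(720,406)],.003)
c=(up.mean(0)+lo.mean(0))/2; print(up,lo,c)
wl=f([(362,143),(640,37)],.03); wl2=f([(480,458),(762,352)],.03); lip=f([(362,143),(480,458)],.014)
buf=f([(592,105),(672,328)],.026)
a=lambda q:np.degrees(np.arctan2(q[1][1]-q[0][1],q[1][0]-q[0][0]))
print("dirs", a(up),a(lo),a(wl),a(wl2),a(lip)+-90,a(buf)-90)
across=up.mean(0)-lo.mean(0); print("across",np.degrees(np.arctan2(across[1],across[0]))-90,np.linalg.norm(across))
print("lip mid",lip.mean(0),"buf",buf.mean(0))
th=np.radians(np.mean([a(wl),a(wl2),a(up),a(lo)])); x=np.array([np.cos(th),np.sin(th)]); print(np.degrees(th),"origin",c[:2]-.1*x)
# case
e=f([(80,228),(158,524)],.038); e2=f([(287,170),(371,474)],.038); s=f([(80,228),(287,170)],.038); s2=f([(158,524),(371,474)],.038)
print("case",a(e)+90,a(e2)+90,a(s),a(s2),((e+e2)/4*1).sum(0)) 
hb=f([(40,345),(66,455)],.036); print("handle",hb.mean(0),a(hb),np.linalg.norm(hb[1]-hb[0]))
E
```

```text
[[ 0.70136996 -0.05185006  0.003     ]
 [ 0.73155998 -0.13708048  0.003     ]] [[ 0.4552699  -0.14585846  0.003     ]
 [ 0.48607979 -0.22597759  0.003     ]] [ 0.5935699  -0.14019165  0.003     ]
dirs -70.49501172631007 -68.96570119939516 -69.64461022987943 -70.34138672809219 -250.1292444128272 -251.5507502386897
across -69.59094263798798 0.2622525367014978
lip mid [ 0.55544648 -0.03827795  0.014     ] buf [ 0.60483856 -0.17082071  0.026     ]
-69.8616774709192 origin [ 0.55914113 -0.04630523]
case -75.00433921374224 -74.93375164515922 -74.93361681548804 -77.68957365109056 [0.52579315 0.08111428 0.038     ]
handle [0.49562839 0.18551838 0.036     ] -166.25844753869305 0.06906501744463522
```

```bash
cat > go.py <<'E'
import sys; from h import *
from scipy.spatial.transform import Rotation as Ro
s=get_state(); R=Ro.from_rotvec(s["ee_rot"]); M=R.as_matrix()
print("t",round(s["time"],2),"pos",s["tool_pos"].round(4),"yaw",np.degrees(np.arctan2(M[1,1],M[0,1])).round(2),"z",M[:,2].round(4),"F",s["ft_force"].round(1),"w",round(s["grip_width"],4),"gf",round(float(s["grip_force"]),1),"q",s["joint_positions"].round(2))
if len(sys.argv)>3:
    d=np.array(list(map(float,sys.argv[1:4])))-s["tool_pos"]; print("units",(M.T@d/.025).round(3))
# bay frame of feet
b=np.radians(-70); L=np.array([.557,-.041]); q=s["tool_pos"][:2]-L
print("tcp rel lip x,y mm",1e3*(q@[np.cos(b),np.sin(b)]).round(4),1e3*(q@[-np.sin(b),np.cos(b)]).round(4))
E
python3 -m inch '{"delta_rot":[[0,0,-1],[0,0,-1],[0,0,-1],[0,0,-1],[0,0,-0.77],[0,0,0]],"linear":[[0,0,0],[0,0,0],[0,0,0],[0,0,0],[0,0,0],[0,0,0]],"hand":[26,26,26,26,26,26]}' 30; python3 go.py .497 .185 .231
```

```text
time: 0.6
tool_pos: [0.1295, 0.5344, 0.2309]
ee_rot: [0.416, -3.114, 0.001]
ft_force: [0.6, -0.4, -1.8]
grip_width: 0.026
grip_force: 0.0
t 0.6 pos [0.1295 0.5344 0.2309] yaw 105.2 z [-2.e-04 -7.e-04 -1.e+00] F [ 0.6 -0.4 -1.8] w 0.026 gf 0.0 q [1.33 0.09 0.18 1.66 0.   1.07]
units [-1.0520e+01 -1.7341e+01  3.0000e-03]
tcp rel lip x,y mm -686.9 -204.9
```

```bash
python3 -m inch '{"delta_rot":[[0,0,0],[0,0,0],[0,0,0],[0,0,0],[0,0,0],[0,0,0],[0,0,0],[0,0,0],[0,0,0],[0,0,0],[0,0,0],[0,0,0]],"linear":[[-0.58,-0.96,0],[-0.58,-0.96,0],[-0.58,-0.96,0],[-0.58,-0.96,0],[-0.58,-0.96,0],[-0.58,-0.96,0],[-0.58,-0.96,0],[-0.58,-0.96,0],[-0.58,-0.96,0],[-0.58,-0.96,0],[-0.58,-0.96,0],[0,0,0]],"hand":[26,26,26,26,26,26,26,26,26,26,26,26]}'; python3 go.py .497 .185 .231
```

```text
time: 1.6
tool_pos: [0.3543, 0.3181, 0.2311]
ee_rot: [-0.4, 3.116, -0.002]
ft_force: [-0.2, 0.5, 0.2]
grip_width: 0.0261
grip_force: 0.0
t 1.6 pos [0.3543 0.3181 0.2311] yaw 104.63 z [ 6.e-04 -1.e-03 -1.e+00] F [-0.2  0.5  0.2] w 0.0261 gf 0.0 q [ 0.73 -0.09 -0.    1.66 -0.    0.48]
units [-4.178 -6.594  0.012]
tcp rel lip x,y mm -406.8 -67.6
```

```bash
python3 -m inch '{"delta_rot":[[0,0,0],[0,0,0],[0,0,0],[0,0,0],[0,0,0],[0,0,0],[0,0,0],[0,0,0],[0,0,0],[0,0,0],[0,0,0],[0,0,0]],"linear":[[-0.6,-0.94,0],[-0.6,-0.94,0],[-0.6,-0.94,0],[-0.6,-0.94,0],[-0.6,-0.94,0],[-0.6,-0.94,0],[-0.58,-0.95,0.8],[0,0,1],[0,0,1],[0,0,1],[0,0,0.8],[0,0,0]],"hand":[26,26,26,26,26,26,26,26,26,26,26,26]}'; python3 go.py .497 .185 .011
python3 - <<'E'
from h import *
P,D=read_camera("scene"); C=cv2.resize(P[150:280,170:330],None,fx=4,fy=4,interpolation=cv2.INTER_CUBIC)
cv2.imwrite("pics/a1.png",C[:,:,::-1])
# handle bar ray at z=.036 from start scene image for a second estimate
P=np.load("scene0.npz")["P"]; cv2.imwrite("pics/a2.png",cv2.resize(P[165:265,190:330],None,fx=5,fy=5,interpolation=cv2.INTER_CUBIC)[:,:,::-1])
E
```

```text
time: 2.6
tool_pos: [0.4934, 0.1881, 0.1118]
ee_rot: [0.405, -3.109, 0.002]
ft_force: [-0.2, -0.3, -1.2]
grip_width: 0.0258
grip_force: 0.0
t 2.6 pos [0.4934 0.1881 0.1118] yaw 104.85 z [-0.0062 -0.0023 -1.    ] F [-0.2 -0.3 -1.2] w 0.0258 gf 0.0 q [ 0.36  0.03 -0.11  1.43  0.    0.11]
units [-0.134 -0.154  4.031]
tcp rel lip x,y mm -237.0 18.599999999999998
```

View pics/a1.png

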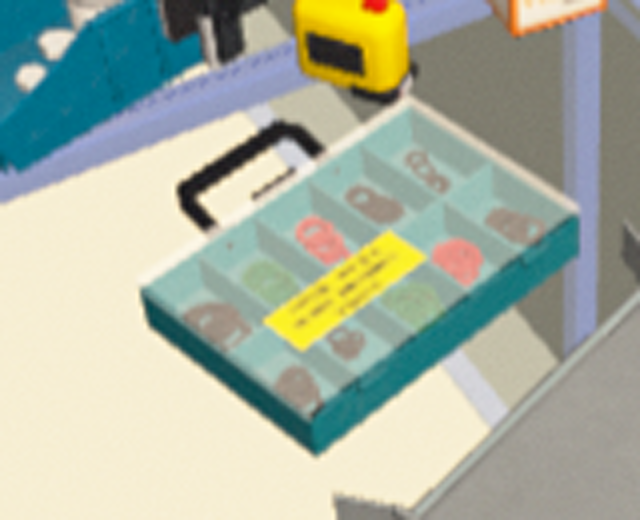

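View pics/a2.png

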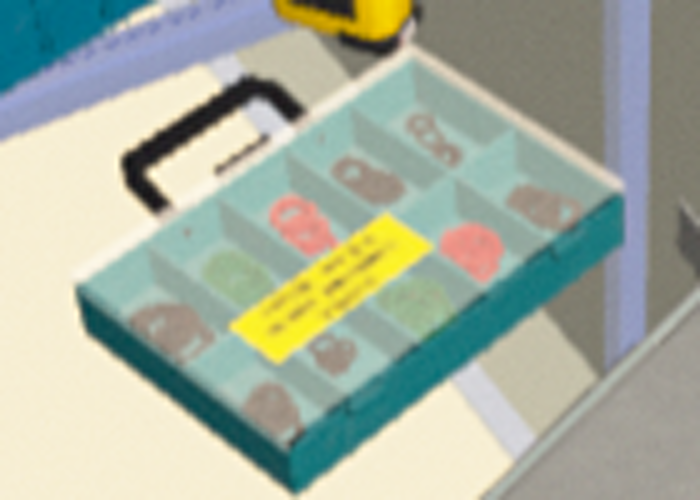

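```bash
python3 - <<'E'
from h import *
hb=ray("scene",np.array([(132,165),(255,86)])/5+[189.6,164.6],.033); print(hb,hb.mean(0))
K,R,t=cal("scene"); p=K@(R@np.array([.4934,.1881,.1118])+t); print(p[:2]/p[2], (p[:2]/p[2]-[170,150])*4)
hb=ray("top",np.array([(42,345),(68,455)])/3.5+[179.65,164.65],.035); print(hb,hb.mean(0))
P,D=read_camera("top"); cv2.imwrite("pics/top1.png",cv2.resize(P[165:315,120:320],None,fx=4,fy=4,interpolation=cv2.INTER_CUBIC)[:,:,::-1])
E
```

```text
[[0.46526756 0.17617409 0.033     ]
 [0.53464155 0.19379694 0.033     ]] [0.49995456 0.18498552 0.033     ]
[220.37652937 162.61086654] [201.50611749  50.44346616]
[[0.52919843 0.19276691 0.035     ]
 [0.46204394 0.17635161 0.035     ]] [0.49562119 0.18455926 0.035     ]
```

View pics/top1.png

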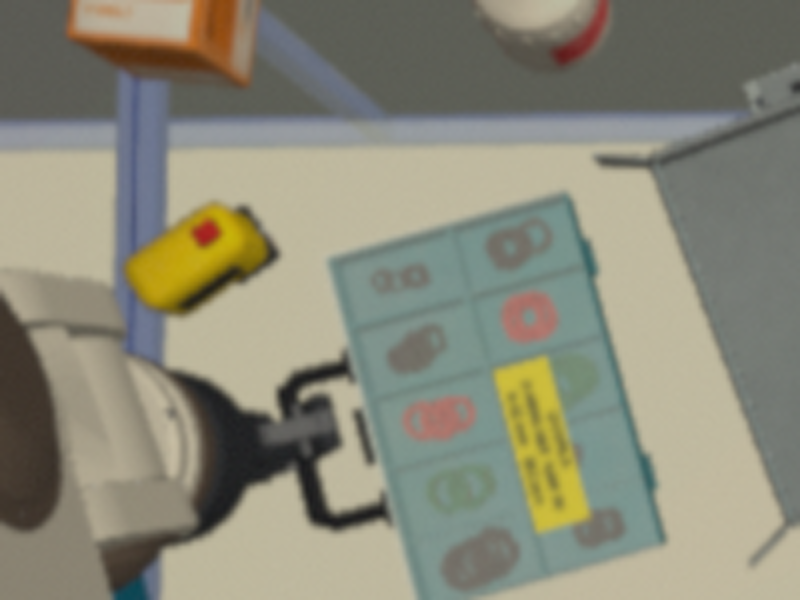

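```bash
python3 -m inch '{"delta_rot":[[0,0,0],[0,0,0],[0,0,0]],"linear":[[0,0,0],[0,0,0],[0,0,0]],"hand":[26,26,26]}' >/dev/null; python3 go.py .498 .185 .011
```

```text
t 2.95 pos [0.4961 0.1891 0.1178] yaw 104.98 z [ 2.1e-03  8.0e-04 -1.0e+00] F [-0.8  0.5  0.2] w 0.026 gf 0.0 q [ 0.36  0.03 -0.11  1.44  0.    0.1 ]
units [-0.021 -0.177  4.271]
tcp rel lip x,y mm -237.0 21.5
```

```bash
python3 -m inch '{"delta_rot":[[0,0,0],[0,0,0],[0,0,0],[0,0,0],[0,0,0],[0,0,0],[0,0,0],[0,0,0],[0,0,0]],"linear":[[-0.02,-0.18,0],[0,0,0.6],[0,0,0.6],[0,0,0.6],[0,0,0.6],[0,0,0.6],[0,0,0.5],[0,0,0.3],[0,0,0]],"hand":[26,26,26,26,26,26,26,26,26]}';python3 -m inch '{"delta_rot":[[0,0,0],[0,0,0],[0,0,0]],"linear":[[0,0,0],[0,0,0],[0,0,0]],"hand":[26,26,26]}' >/dev/null; python3 go.py .498 .185 .011
```

```text
time: 3.7
tool_pos: [0.4964, 0.184, 0.0198]
ee_rot: [0.409, -3.113, 0.001]
ft_force: [-0.7, 0.4, -0.2]
grip_width: 0.026
grip_force: 0.0
t 3.95 pos [0.4977 0.1847 0.0223] yaw 105.0 z [ 1.4e-03  5.0e-04 -1.0e+00] F [-1.  -1.   0.9] w 0.0262 gf 0.0 q [ 0.36  0.06 -0.26  1.25 -0.    0.09]
units [-0.013  0.011  0.453]
tcp rel lip x,y mm -232.3 21.5
```

```bash
python3 -m inch '{"delta_rot":[[0,0,0],[0,0,0],[0,0,0],[0,0,0],[0,0,0],[0,0,0],[0,0,0],[0,0,0],[0,0,0],[0,0,0]],"linear":[[0,0,0.25],[0,0,0.2],[0,0,0],[0,0,0],[0,0,0],[0,0,0],[0,0,0],[0,0,0],[0,0,0],[0,0,0]],"hand":[26,26,26,8,4,4,4,4,4,4]}' 40; python3 go.py
```

```text
time: 4.78
tool_pos: [0.4971, 0.1845, 0.01]
ee_rot: [0.41, -3.115, -0.0]
ft_force: [-1.4, 0.2, -2.2]
grip_width: 0.0105
grip_force: 38.9
t 4.78 pos [0.4971 0.1845 0.01  ] yaw 104.99 z [-2.e-04 -0.e+00 -1.e+00] F [-1.4  0.2 -2.2] w 0.0105 gf 38.9 q [ 0.36  0.07 -0.27  1.23  0.    0.09]
tcp rel lip x,y mm -232.4 20.8
```

```bash
python3 go.py .4844 .1586 .010|sed -n 2p;
```

```text
units [ 0.757 -0.868 -0.001]
```

```bash
python3 -m inch '{"delta_rot":[[0,0,-0.14],[0,0,-0.14],[0,0,-0.14],[0,0,-0.14],[0,0,-0.14],[0,0,-0.13],[0,0,0],[0,0,0],[0,0,0],[0,0,0],[0,0,0]],"linear":[[0.08,-0.09,0],[0.08,-0.09,0],[0.08,-0.09,0],[0.08,-0.09,0],[0.08,-0.09,0],[0.08,-0.09,0],[0.08,-0.09,0],[0.08,-0.09,0],[0.08,-0.09,0],[0.04,-0.06,0],[0,0,0]],"hand":[4,4,4,4,4,4,4,4,4,4,4]}'; python3 go.py
python3 - <<'E'
from h import *
P,D=read_camera("top"); W=cloud("top",D); z=W[...,2]
cv2.imwrite("pics/top2.png",cv2.resize(P[165:315,200:400],None,fx=4,fy=4,interpolation=cv2.INTER_CUBIC)[:,:,::-1])
E
```

```text
time: 5.7
tool_pos: [0.4859, 0.1574, 0.0101]
ee_rot: [-0.544, 3.094, -0.001]
ft_force: [0.0, -0.2, -2.7]
grip_width: 0.0107
grip_force: 39.2
t 5.7 pos [0.4859 0.1574 0.0101] yaw 109.95 z [ 3.e-04 -4.e-04 -1.e+00] F [ 0.  -0.2 -2.7] w 0.0107 gf 39.2 q [ 0.31  0.02 -0.32  1.23 -0.   -0.03]
tcp rel lip x,y mm -210.7 1.1
```

View pics/top2.png

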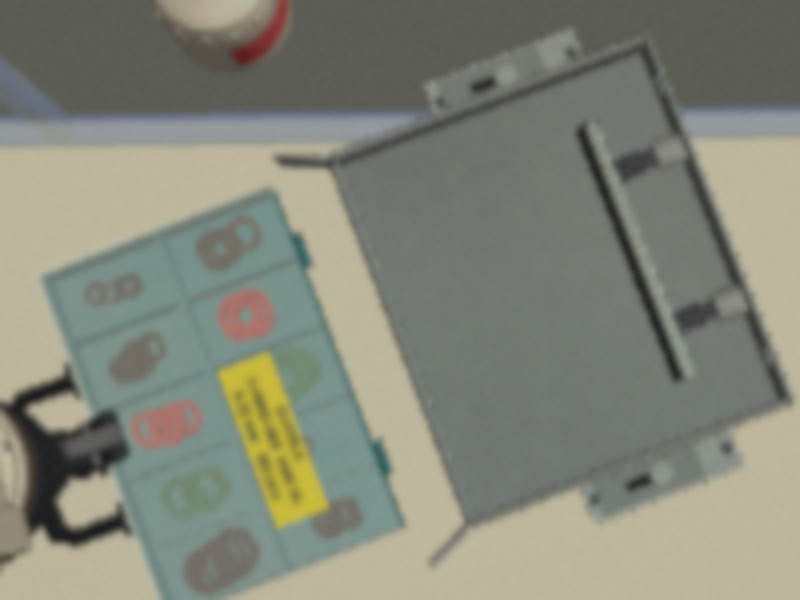

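```bash
python3 - <<'E'
from h import *
f=lambda q,z: ray("top",np.array(q)/4+[199.6,164.6],z)[:,:2]
b=np.radians(-70);X=np.array([np.cos(b),np.sin(b)]);Y=np.array([-X[1],X[0]])
le=f([(272,188),(402,523)],.038); te=f([(44,275),(165,605)],.038)
lip=f([(333,163),(467,522)],.014); wu=f([(333,163),(650,42)],.03); wl=f([(467,522),(790,402)],.03)
up=f([(424,85),(574,30)],.003); lo=f([(597,521),(742,463)],.003)
L=np.array([.557,-.041])
for n,q in dict(le=le,te=te,lip=lip,wu=wu,wl=wl,up=up,lo=lo).items():
    e=q[1]-q[0]; print(n,np.degrees(np.arctan2(e[1],e[0])).round(2),np.c_[(q-L)@X,(q-L)@Y].round(4).tolist())
E
```

```text
le -159.31 [[-0.0384, 0.1003], [-0.0361, -0.0927]]
te -159.79 [[-0.1691, 0.0995], [-0.1684, -0.0885]]
lip -160.19 [[-0.0032, 0.1057], [-0.0039, -0.1051]]
wu -69.62 [[-0.003, 0.1029], [0.1828, 0.1041]]
wl -70.56 [[-0.0037, -0.1047], [0.1819, -0.1065]]
up -70.34 [[0.0598, 0.131], [0.1498, 0.1305]]
lo -69.2 [[0.063, -0.1303], [0.1493, -0.1291]]
```

```bash
python3 -m inch '{"delta_rot":[[0,0,0],[0,0,0],[0,0,0],[0,0,0],[0,0,0],[0,0,0],[0,0,0],[0,0,0],[0,0,0]],"linear":[[0.08,0,0],[0,0.03,0.04],[0,0.03,0.04],[0,0.03,0.04],[0,0.03,0.04],[0,0.03,0.04],[0,0.03,0.05],[0,0,0],[0,0,0]],"hand":[4,4,4,4,4,4,4,4,4]}'; python3 go.py
python3 - <<'E'
from h import *
P,D=read_camera("top"); W=cloud("top",D)
b=np.radians(-70);X=np.array([np.cos(b),np.sin(b)]);Y=np.array([-X[1],X[0]]);L=np.array([.557,-.041])
q=W[...,:2]-L; x=q@X;y=q@Y
for a in range(-180,20,10):
    m=(abs(y)<.08)&(abs(x-a/1e3)<.004)&(D>0); print(a,np.median(W[...,2][m]).round(4),end="; ")
E
```

```text
time: 6.5
tool_pos: [0.4833, 0.1607, 0.005]
ee_rot: [-0.543, 3.092, -0.004]
ft_force: [0.2, -7.1, 8.5]
grip_width: 0.0107
grip_force: 40.5
t 6.5 pos [0.4833 0.1607 0.005 ] yaw 109.93 z [ 0.0023 -0.0019 -1.    ] F [ 0.2 -7.1  8.5] w 0.0107 gf 40.5 q [ 0.32  0.02 -0.33  1.22 -0.   -0.03]
tcp rel lip x,y mm -214.7 -0.3
-180 0.4797; -170 0.4475; -160 0.4514; -150 0.0404; -140 0.041; -130 0.0419; -120 0.0431; -110 0.044; -100 0.0457; -90 0.047; -80 0.0479; -70 0.0484; -60 0.0497; -50 0.0505; -40 0.03; -30 -0.0011; -20 -0.0013; -10 -0.0012; 0 0.0103; 10 0.0011;
```

```bash
cat > prof.py <<'E'
from h import *
P,D=read_camera("top"); W=cloud("top",D)
b=np.radians(-70);X=np.array([np.cos(b),np.sin(b)]);Y=np.array([-X[1],X[0]]);L=np.array([.557,-.041])
q=W[...,:2]-L; x=q@X;y=q@Y; z=W[...,2]
# case top: teal/lid pixels; fit plane to pixels of the lid, edges by height
h=cv2.cvtColor(P,cv2.COLOR_RGB2HSV)
m=((h[...,0]>75)&(h[...,0]<100)&(h[...,1]>40)&(z>.03)&(z<.09)&(abs(y)<.115)&(x>-.2)&(x<.16)).astype(np.uint8)
n,l,s,c=cv2.connectedComponentsWithStats(cv2.morphologyEx(m,cv2.MORPH_CLOSE,np.ones((5,5),np.uint8)))
i=1+np.argmax(s[1:,4]); k=(l==i)&(z>.03)&(D>0)
A=np.c_[x[k],y[k],np.ones(k.sum())]; co=np.linalg.lstsq(A,z[k],rcond=None)[0]
r=cv2.minAreaRect(np.c_[x[k],y[k]].astype(np.float32))
th=np.arctan(co[0]); x1=np.percentile(x[k],99.5); x0=x1-.141
ct=lambda xx: np.array([xx,co[0]*xx+co[2]])
up=np.array([-np.sin(th),np.cos(th)])*.038
print("tilt",th.round(4),"roll",co[1].round(4),"rect",np.round(r[0],4),np.round(r[1],4),round(r[2],2),"x range",np.percentile(x[k],[.5,99.5]).round(4),"y",np.percentile(y[k],[.5,99.5]).round(4))
le=ct(x1-.003)-up; te=le-.135*np.array([np.cos(th),np.sin(th)]); print("lead x,z",le.round(4),"tail",te.round(4))
E
python3 -m inch '{"delta_rot":[[0.2,0,0],[0.2,0,0],[0.2,0,0],[0.2,0,0],[0,0,0],[0,0,0],[0,0,0]],"linear":[[0,-0.01,0.02],[0,-0.01,0.02],[0,-0.01,0.02],[0,-0.01,0],[0,0,0],[0,0,0],[0,0,0]],"hand":[4,4,4,4,4,4,4]}'; python3 go.py;python3 prof.py
```

```text
time: 7.13
tool_pos: [0.4835, 0.1602, 0.0034]
ee_rot: [-0.541, 3.075, -0.131]
ft_force: [0.7, -3.9, 6.2]
grip_width: 0.011
grip_force: 40.2
t 7.13 pos [0.4835 0.1602 0.0034] yaw 109.95 z [ 0.0305 -0.0796 -0.9964] F [ 0.7 -3.9  6.2] w 0.011 gf 40.2 q [ 0.37  0.02 -0.33  1.21 -0.09  0.02]
tcp rel lip x,y mm -214.2 -0.2
tilt 0.0703 roll -0.0014 rect [-0.0827 -0.0005] [0.0912 0.1939] 3.14 x range [-0.1254 -0.0409] y [-0.0921  0.0945]
lead x,z [-0.0413  0.0149] tail [-0.1759  0.0054]
```

```bash
cat > prof.py <<'E'
from h import *
P,D=read_camera("top"); W=cloud("top",D)
b=np.radians(-70);X=np.array([np.cos(b),np.sin(b)]);Y=np.array([-X[1],X[0]]);L=np.array([.557,-.041])
q=W[...,:2]-L; x=q@X;y=q@Y; z=W[...,2]
xs=[];zs=[]
for a in np.arange(-.18,.17,.005):
    m=(abs(y)<.09)&(abs(y)>.045)&(abs(x-a)<.0025)&(z<.09)&(D>0)
    if m.sum()>5:
        v=np.median(z[m]); xs.append(a);zs.append(v)
xs=np.array(xs);zs=np.array(zs);k=zs>.031
f=xs[k]; k&=(xs>f.min()+.005)&(xs<f.max()-.005)
p=np.polyfit(xs[k],zs[k],1); print("tilt",p[0].round(4),"rms",(zs[k]-np.polyval(p,xs[k])).std().round(4),"top from..to",f.min().round(3),f.max().round(3),"height ends",np.polyval(p,[f.min(),f.max()]).round(4))
h=cv2.cvtColor(P,cv2.COLOR_RGB2HSV); t=(h[...,0]>75)&(h[...,0]<100)&(h[...,1]>40)&(abs(y)<.13)&(x>-.2)&(x<.17)&(z>.02)&(z<.09)
print("teal x,y",np.percentile(x[t],[1,99]).round(4),np.percentile(y[t],[1,99]).round(4))
for s in(1,-1):
    m=t&(y*s>.03)&(y*s<.09); print("lead edge at side",s,np.percentile(x[m],98).round(4))
E
python3 prof.py
```

```text
tilt 0.1472 rms 0.0003 top from..to -0.18 -0.045 height ends [0.0368 0.0567]
teal x,y [-0.1734 -0.0414] [-0.0924  0.0928]
lead edge at side 1 -0.0423
lead edge at side -1 -0.0411
```

```bash
python3 -m inch '{"delta_rot":[[0,0,0],[0,0,0],[0,0,0],[0,0,0],[0,0,0],[0,0,0],[0,0,0],[0,0,0]],"linear":[[0,-0.12,0.01],[0,-0.12,0.01],[0,-0.12,0.01],[0,-0.12,0.01],[0,-0.12,0.01],[0,-0.12,0.011],[0,-0.12,0.011],[0,0,0]],"hand":[4,4,4,4,4,4,4,4]}'>/dev/null; python3 go.py;python3 prof.py
```

```text
t 7.9 pos [0.4911 0.1425 0.0043] yaw 110.01 z [ 0.0314 -0.0743 -0.9967] F [-2.7  8.9 12. ] w 0.0105 gf 40.8 q [ 0.33  0.02 -0.33  1.21 -0.08 -0.02]
tcp rel lip x,y mm -195.0 0.9
tilt 0.1243 rms 0.0003 top from..to -0.16 -0.025 height ends [0.037  0.0537]
teal x,y [-0.1539 -0.0223] [-0.0909  0.0932]
lead edge at side 1 -0.023
lead edge at side -1 -0.0225
```

```bash
python3 -m inch '{"delta_rot":[[0.2,0,0],[0.2,0,0],[0.1,0,0],[0,0,0],[0,0,0]],"linear":[[0,0,0.02],[0,0,0.02],[0,0,0.02],[0,0,0],[0,0,0]],"hand":[4,4,4,4,4]}'>/dev/null; python3 go.py;python3 prof.py
```

```text
t 8.37 pos [0.4911 0.1425 0.0024] yaw 110.01 z [ 0.0493 -0.1241 -0.991 ] F [-0.1  7.9  7.8] w 0.0105 gf 40.6 q [ 0.36  0.03 -0.34  1.2  -0.13  0.01]
tcp rel lip x,y mm -194.89999999999998 0.9
tilt 0.1738 rms 0.0003 top from..to -0.16 -0.025 height ends [0.0367 0.0602]
teal x,y [-0.1557 -0.0234] [-0.0918  0.0935]
lead edge at side 1 -0.0241
lead edge at side -1 -0.0234
```

```bash
python3 -m inch '{"delta_rot":[[0,0,0],[0,0,0],[0,0,0],[0,0,0],[0,0,0],[0,0,0],[0,0,0],[0,0,0],[0,0,0],[0,0,0],[0,0,0],[0,0,0]],"linear":[[0,-0.14,0.019],[0,-0.14,0.019],[0,-0.14,0.019],[0,-0.14,0.019],[0,-0.14,0.019],[0,-0.14,0.019],[0,-0.14,0.019],[0,-0.14,0.019],[0,-0.14,0.019],[0,-0.14,0.019],[0,-0.14,0.019],[0,-0.14,0.019]],"hand":[4,4,4,4,4,4,4,4,4,4,4,4]}'>/dev/null; python3 go.py;python3 prof.py
```

```text
t 9.42 pos [0.5054 0.1026 0.0025] yaw 110.02 z [ 0.0487 -0.1234 -0.9912] F [-3.2  9.8  9.6] w 0.0103 gf 40.7 q [ 0.27  0.03 -0.34  1.19 -0.13 -0.08]
tcp rel lip x,y mm -152.60000000000002 0.6
tilt 0.1717 rms 0.0003 top from..to -0.12 0.015 height ends [0.0364 0.0596]
teal x,y [-0.1136  0.02  ] [-0.0921  0.0935]
lead edge at side 1 0.019
lead edge at side -1 0.02
```

```bash
cat > plan.py <<'E'
import sys; from h import *
from scipy.spatial.transform import Rotation as Ro
bx,bz,ph,n=map(float,sys.argv[1:5])
s=get_state(); M=Ro.from_rotvec(s["ee_rot"]).as_matrix()
b=np.radians(-70);X=np.array([np.cos(b),np.sin(b)]);Y=np.array([-X[1],X[0]]);L=np.array([.557,-.041])
p=s["tool_pos"]; ph0=np.arctan2(M[:2,2]@X,-M[2,2]); x0=(p[:2]-L)@X*1e3; y0=(p[:2]-L)@Y*1e3; z0=p[2]*1e3
print("bar now",np.round([x0-19*np.sin(ph0),z0+19*np.cos(ph0)],1),"pitch",ph0.round(3))
dx=bx+19*np.sin(ph)-x0; dz=bz-19*np.cos(ph)-z0; pm=(ph+ph0)/2
# tool y = (-cos,-sin) in (X,z); tool z=(sin,-cos)
print("per row rot",((ph-ph0)/np.radians(6)/n).round(3),"lin y",((-dx*np.cos(pm)-dz*np.sin(pm))/25/n).round(3),"z",((dx*np.sin(pm)-dz*np.cos(pm))/25/n).round(3),"lat x total",round(y0/25,3))
E
python3 plan.py -131 22.5 .13 6
```

```text
bar now [-154.5   21.3] pitch 0.134
per row rot -0.006 lin y -0.156 z 0.013 lat x total 0.024
```

```bash
python3 -m inch '{"delta_rot":[[0,0,0],[0,0,0],[0,0,0],[0,0,0],[0,0,0],[0,0,0],[0,0,0],[0,0,0]],"linear":[[0,-0.15,0.018],[0,-0.15,0.018],[0,-0.15,0.018],[0,-0.15,0.018],[0,-0.15,0.018],[0,-0.15,0.018],[0,0,0],[0,0,0]],"hand":[4,4,4,4,4,4,4,4]}'>/dev/null; python3 go.py;python3 prof.py; python3 plan.py -101.5 39 .02 10
```

```text
t 10.13 pos [0.5132 0.0805 0.0026] yaw 109.98 z [ 0.0486 -0.1251 -0.9909] F [-1.9  5.2  7.7] w 0.0103 gf 40.4 q [ 0.23  0.03 -0.33  1.19 -0.13 -0.12]
tcp rel lip x,y mm -129.20000000000002 0.4
tilt 0.1685 rms 0.0002 top from..to -0.095 0.04 height ends [0.0367 0.0594]
teal x,y [-0.0899  0.0433] [-0.0931  0.0933]
lead edge at side 1 0.0422
lead edge at side -1 0.0432
bar now [-131.7   21.4] pitch 0.135
per row rot -0.11 lin y -0.117 z -0.061 lat x total 0.015
```

```bash
python3 -m inch '{"delta_rot":[[-0.11,0,0],[-0.11,0,0],[-0.11,0,0],[-0.11,0,0],[-0.11,0,0],[-0.11,0,0],[-0.11,0,0],[-0.11,0,0],[-0.11,0,0],[-0.11,0,0],[0,0,0]],"linear":[[0,-0.11,-0.06],[0,-0.11,-0.06],[0,-0.11,-0.06],[0,-0.11,-0.06],[0,-0.12,-0.06],[0,-0.12,-0.06],[0,-0.12,-0.06],[0,-0.12,-0.06],[0,-0.12,-0.06],[0,-0.12,-0.06],[0,0,0]],"hand":[4,4,4,4,4,4,4,4,4,4,4]}'>/dev/null; python3 go.py;python3 prof.py; python3 plan.py -82 47 -.06 9
```

```text
t 11.1 pos [0.5221 0.0525 0.0189] yaw 109.92 z [ 0.0073 -0.0193 -0.9998] F [-0.8 -0.1 -0.7] w 0.0104 gf 39.7 q [ 0.11  0.05 -0.28  1.24 -0.02 -0.24]
tcp rel lip x,y mm -99.8 -0.8
tilt 0.0471 rms 0.0003 top from..to -0.06 0.075 height ends [0.0486 0.055 ]
teal x,y [-0.0567  0.0769] [-0.0903  0.0905]
lead edge at side 1 0.0754
lead edge at side -1 0.077
bar now [-100.3   37.7] pitch 0.022
per row rot -0.087 lin y -0.074 z -0.043 lat x total -0.032
```

```bash
python3 -m inch '{"delta_rot":[[-0.09,0,0],[-0.09,0,0],[-0.09,0,0],[-0.09,0,0],[-0.09,0,0],[-0.09,0,0],[-0.09,0,0],[-0.09,0,0],[-0.09,0,0],[0,0,0]],"linear":[[0,-0.074,-0.043],[0,-0.074,-0.043],[0,-0.074,-0.043],[0,-0.074,-0.043],[0,-0.074,-0.043],[0,-0.074,-0.043],[0,-0.074,-0.043],[0,-0.074,-0.043],[0,-0.074,-0.043],[0,0,0]],"hand":[4,4,4,4,4,4,4,4,4,4]}'>/dev/null; python3 go.py;python3 prof.py; python3 plan.py -60 49.5 -.125 9
```

```text
t 11.98 pos [0.5278 0.037  0.0281] yaw 109.94 z [-0.0218  0.0604 -0.9979] F [-1.1  2.1 -0.5] w 0.0102 gf 39.8 q [ 0.04  0.08 -0.23  1.28  0.06 -0.31]
tcp rel lip x,y mm -83.3 -0.8
tilt -0.0584 rms 0.0003 top from..to -0.045 0.095 height ends [0.0538 0.0457]
teal x,y [-0.0385  0.0945] [-0.0937  0.0907]
lead edge at side 1 0.0938
lead edge at side -1 0.094
bar now [-82.1  46.9] pitch -0.064
per row rot -0.065 lin y -0.092 z -0.021 lat x total -0.033
```

```bash
python3 -m inch '{"delta_rot":[[-0.06,0,0],[-0.06,0,0],[-0.06,0,0],[-0.06,0,0],[-0.06,0,0],[-0.06,0,0],[-0.05,0,0],[-0.05,0,0],[-0.05,0,0],[0,0,0]],"linear":[[-0.03,-0.092,-0.022],[0,-0.092,-0.022],[0,-0.092,-0.022],[0,-0.092,-0.022],[0,-0.092,-0.022],[0,-0.092,-0.022],[0,-0.092,-0.022],[0,-0.092,-0.022],[0,-0.092,-0.022],[0,0,0]],"hand":[4,4,4,4,4,4,4,4,4,4]}'>/dev/null; python3 go.py;python3 prof.py; python3 plan.py -47 49.5 -.125 9
```

```text
t 12.87 pos [0.5355 0.0173 0.0307] yaw 109.94 z [-0.0404  0.1096 -0.9932] F [ 0.6 -0.8 -4.6] w 0.0106 gf 39.5 q [-0.03  0.11 -0.19  1.31  0.11 -0.38]
tcp rel lip x,y mm -62.199999999999996 -0.3
tilt -0.1105 rms 0.0003 top from..to -0.015 0.115 height ends [0.0533 0.0389]
teal x,y [-0.0112  0.117 ] [-0.094   0.0919]
lead edge at side 1 0.1167
lead edge at side -1 0.1159
bar now [-60.1  49.5] pitch -0.117
per row rot -0.009 lin y -0.057 z -0.007 lat x total -0.013
```

```bash
cat >> go.py <<'E'
print("F along X %.1f"%(s["ft_force"][:2]@[np.cos(b),np.sin(b)]),"Fz %.1f"%s["ft_force"][2])
E
python3 -m inch '{"delta_rot":[[0,0,0],[0,0,0],[0,0,0],[0,0,0],[0,0,0],[0,0,0],[0,0,0],[0,0,0],[0,0,0],[0,0,0]],"linear":[[0,-0.048,-0.006],[0,-0.048,-0.006],[0,-0.048,-0.006],[0,-0.048,-0.006],[0,-0.048,-0.006],[0,-0.048,-0.006],[0,-0.048,-0.006],[0,-0.048,-0.006],[0,-0.048,-0.006],[0,0,0]],"hand":[4,4,4,4,4,4,4,4,4,4]}'>/dev/null; python3 go.py;python3 prof.py; python3 plan.py -47 49.5 -.125 9
```

```text
t 13.75 pos [0.5392 0.0076 0.0311] yaw 109.96 z [-0.0399  0.1098 -0.9932] F [ 1.5 -0.3 -3.5] w 0.0105 gf 39.4 q [-0.04  0.12 -0.18  1.32  0.11 -0.39]
tcp rel lip x,y mm -51.7 -0.1
F along X 0.8 Fz -3.5
tilt -0.1131 rms 0.0003 top from..to 0.0 0.125 height ends [0.0531 0.0389]
teal x,y [0.0265 0.13  ] [-0.0936  0.0917]
lead edge at side 1 0.13
lead edge at side -1 0.1276
bar now [-49.5  50. ] pitch -0.117
per row rot -0.009 lin y -0.011 z 0.001 lat x total -0.005
```

```bash
for i in 1; do python3 -m inch '{"delta_rot":[[0,0,0],[0,0,0],[0,0,0],[0,0,0],[0,0,0],[0,0,0]],"linear":[[0,-0.03,-0.0035],[0,-0.03,-0.0035],[0,-0.03,-0.0035],[0,-0.03,-0.0035],[0,0,0],[0,0,0]],"hand":[4,4,4,4,4,4]}'>/dev/null; done; python3 go.py
python3 -m inch '{"delta_rot":[[0,0,0],[0,0,0],[0,0,0],[0,0,0],[0,0,0],[0,0,0]],"linear":[[0,-0.03,-0.0035],[0,-0.03,-0.0035],[0,-0.03,-0.0035],[0,-0.03,-0.0035],[0,0,0],[0,0,0]],"hand":[4,4,4,4,4,4]}'>/dev/null;python3 go.py
```

```text
t 14.3 pos [0.5402 0.0049 0.0311] yaw 109.97 z [-0.0399  0.1098 -0.9932] F [ 1.   1.5 -5.6] w 0.0104 gf 39.5 q [-0.05  0.12 -0.17  1.32  0.11 -0.4 ]
tcp rel lip x,y mm -48.9 -0.1
F along X -1.0 Fz -5.6
t 14.8 pos [0.5412 0.002  0.0311] yaw 109.97 z [-0.0399  0.1098 -0.9932] F [-0.9 -0.4 -3.9] w 0.0104 gf 39.5 q [-0.05  0.13 -0.17  1.32  0.11 -0.4 ]
tcp rel lip x,y mm -45.8 -0.1
F along X 0.1 Fz -3.9
```

```bash

python3 -m inch '{"delta_rot":[[0,0,0],[0,0,0],[0,0,0],[0,0,0],[0,0,0],[0,0,0]],"linear":[[0,-0.02,-0.0025],[0,-0.02,-0.0025],[0,-0.02,-0.0025],[0,-0.02,-0.0025],[0,0,0],[0,0,0]],"hand":[4,4,4,4,4,4]}'>/dev/null;python3 go.py
python3 -m inch '{"delta_rot":[[0,0,0],[0,0,0],[0,0,0],[0,0,0],[0,0,0],[0,0,0]],"linear":[[0,-0.02,-0.0025],[0,-0.02,-0.0025],[0,-0.02,-0.0025],[0,-0.02,-0.0025],[0,0,0],[0,0,0]],"hand":[4,4,4,4,4,4]}'>/dev/null;python3 go.py; python3 prof.py
```

```text
t 15.3 pos [5.417e-01 4.000e-04 3.110e-02] yaw 109.97 z [-0.0403  0.1102 -0.9931] F [-1.7  3.6 -3.4] w 0.0106 gf 39.5 q [-0.06  0.13 -0.17  1.32  0.11 -0.41]
tcp rel lip x,y mm -44.2 -0.2
F along X -4.0 Fz -3.4
t 15.8 pos [ 0.542  -0.0008  0.0311] yaw 110.01 z [-0.0412  0.1116 -0.9929] F [-4.4  8.  -3. ] w 0.0104 gf 39.6 q [-0.06  0.13 -0.17  1.32  0.11 -0.41]
tcp rel lip x,y mm -42.9 -0.4
F along X -9.1 Fz -3.0
tilt -0.1129 rms 0.0004 top from..to 0.01 0.135 height ends [0.053  0.0388]
teal x,y [0.0407 0.1355] [-0.0937  0.0914]
lead edge at side 1 0.1355
lead edge at side -1 0.1351
```

```bash

python3 -m inch '{"delta_rot":[[0,0,0],[0,0,0],[0,0,0],[0,0,0],[0,0,0],[0,0,0]],"linear":[[0,-0.02,-0.0025],[0,-0.02,-0.0025],[0,-0.02,-0.0025],[0,-0.02,-0.0025],[0,0,0],[0,0,0]],"hand":[4,4,4,4,4,4]}'>/dev/null;python3 go.py
python3 -m inch '{"delta_rot":[[0,0,0],[0,0,0],[0,0,0],[0,0,0],[0,0,0],[0,0,0]],"linear":[[0,-0.02,-0.0025],[0,-0.02,-0.0025],[0,-0.02,-0.0025],[0,-0.02,-0.0025],[0,0,0],[0,0,0]],"hand":[4,4,4,4,4,4]}'>/dev/null;python3 go.py
```

```text
t 16.35 pos [ 0.5426 -0.0025  0.031 ] yaw 110.01 z [-0.0414  0.1118 -0.9929] F [-3.8  7.9 -3. ] w 0.0104 gf 39.6 q [-0.06  0.13 -0.17  1.32  0.11 -0.41]
tcp rel lip x,y mm -41.099999999999994 -0.4
F along X -8.8 Fz -3.0
t 16.85 pos [ 0.5432 -0.0043  0.031 ] yaw 110.02 z [-0.0415  0.1121 -0.9928] F [-3.9  7.  -1.9] w 0.0108 gf 39.6 q [-0.07  0.14 -0.16  1.32  0.11 -0.42]
tcp rel lip x,y mm -39.199999999999996 -0.4
F along X -7.9 Fz -1.9
```

```bash

python3 -m inch '{"delta_rot":[[0,0,0],[0,0,0],[0,0,0],[0,0,0],[0,0,0],[0,0,0]],"linear":[[0,-0.02,-0.002],[0,-0.02,-0.002],[0,-0.02,-0.002],[0,-0.02,-0.002],[0,-0.02,0],[0,0,0]],"hand":[4,4,4,4,4,4]}'>/dev/null;python3 go.py
python3 -m inch '{"delta_rot":[[0.05,0,0],[0.05,0,0],[0.05,0,0],[0,0,0],[0,0,0]],"linear":[[0,0,0.03],[0,0,0.03],[0,0,0.03],[0,0,0],[0,0,0]],"hand":[4,4,4,4,4]}'>/dev/null;python3 go.py; python3 prof.py
```

```text
t 17.35 pos [ 0.544  -0.0065  0.031 ] yaw 110.02 z [-0.0415  0.1124 -0.9928] F [-5.1  8.3 -2.4] w 0.0105 gf 39.7 q [-0.07  0.14 -0.16  1.32  0.11 -0.42]
tcp rel lip x,y mm -36.8 -0.4
F along X -9.5 Fz -2.4
t 17.77 pos [ 0.544  -0.0063  0.0287] yaw 110.03 z [-0.0361  0.0975 -0.9946] F [-3.9  9.2 -2.3] w 0.0109 gf 39.6 q [-0.06  0.13 -0.17  1.31  0.1  -0.41]
tcp rel lip x,y mm -37.1 -0.4
F along X -10.0 Fz -2.3
tilt -0.0994 rms 0.0004 top from..to 0.015 0.14 height ends [0.0514 0.039 ]
teal x,y [0.0418 0.1414] [-0.0939  0.0915]
lead edge at side 1 0.1413
lead edge at side -1 0.1409
```

```bash

python3 -m inch '{"delta_rot":[[0.07,0,0],[0.07,0,0],[0.07,0,0],[0,0,0],[0,0,0]],"linear":[[0,0.003,0.04],[0,0.003,0.04],[0,0.003,0.04],[0,0,0],[0,0,0]],"hand":[4,4,4,4,4]}'>/dev/null;python3 go.py; python3 prof.py
```

```text
t 18.23 pos [ 0.5438 -0.006   0.0257] yaw 110.02 z [-0.0286  0.0766 -0.9967] F [-4.2  7.4 -2.5] w 0.0103 gf 39.6 q [-0.05  0.12 -0.18  1.3   0.08 -0.4 ]
tcp rel lip x,y mm -37.5 -0.4
F along X -8.3 Fz -2.5
tilt -0.0805 rms 0.0004 top from..to 0.005 0.14 height ends [0.05   0.0391]
teal x,y [0.01  0.141] [-0.0936  0.0912]
lead edge at side 1 0.1407
lead edge at side -1 0.14
```

Dropping freely; continue to the floor.

```bash

python3 -m inch '{"delta_rot":[[0.09,0,0],[0.09,0,0],[0.09,0,0],[0.09,0,0],[0,0,0],[0,0,0]],"linear":[[0,0.003,0.05],[0,0.003,0.05],[0,0.003,0.05],[0,0.003,0.05],[0,0,0],[0,0,0]],"hand":[4,4,4,4,4,4]}'>/dev/null;python3 go.py
python3 -m inch '{"delta_rot":[[0.09,0,0],[0.09,0,0],[0.09,0,0],[0.09,0,0],[0,0,0],[0,0,0]],"linear":[[0,0.003,0.05],[0,0.003,0.05],[0,0.003,0.05],[0,0.003,0.05],[0,0,0],[0,0,0]],"hand":[4,4,4,4,4,4]}'>/dev/null;python3 go.py; python3 prof.py; python3 plan.py -37 32 0 4
```

```text
t 18.78 pos [ 0.544  -0.0065  0.0205] yaw 109.98 z [-0.0148  0.0391 -0.9991] F [-2.5  1.3 -4.3] w 0.0104 gf 39.5 q [-0.03  0.11 -0.21  1.27  0.04 -0.38]
tcp rel lip x,y mm -36.900000000000006 -0.4
F along X -2.1 Fz -4.3
t 19.28 pos [ 0.5441 -0.0063  0.0158] yaw 109.98 z [-0.0014  0.0031 -1.    ] F [-2.4 -1.9 -3.3] w 0.0106 gf 39.5 q [-0.01  0.1  -0.23  1.24  0.   -0.36]
tcp rel lip x,y mm -37.1 -0.3
F along X 1.0 Fz -3.3
tilt -0.0233 rms 0.0002 top from..to 0.005 0.14 height ends [0.0424 0.0392]
teal x,y [0.0076 0.1394] [-0.0912  0.0916]
lead edge at side 1 0.1384
lead edge at side -1 0.1398
bar now [-37.   34.8] pitch -0.004
per row rot 0.009 lin y -0.0 z 0.028 lat x total -0.011
```

```bash

python3 -m inch '{"delta_rot":[[0.07,0,0],[0.07,0,0],[0.07,0,0],[0,0,0],[0,0,0]],"linear":[[0,0,0.045],[0,0,0.045],[0,0,0.04],[0,0,0],[0,0,0]],"hand":[4,4,4,4,4]}'>/dev/null;python3 go.py; python3 prof.py
```

```text
t 19.75 pos [ 0.5443 -0.0063  0.0146] yaw 109.96 z [ 0.0074 -0.0176 -0.9998] F [-11.2  -3.1  14.2] w 0.0107 gf 41.2 q [-0.    0.09 -0.24  1.23 -0.02 -0.35]
tcp rel lip x,y mm -36.900000000000006 -0.1
F along X -1.0 Fz 14.2
tilt -0.0088 rms 0.0002 top from..to 0.005 0.14 height ends [0.042  0.0408]
teal x,y [0.0073 0.1398] [-0.092   0.0911]
lead edge at side 1 0.1384
lead edge at side -1 0.1399
```

```bash
cat > roll.py <<'E'
from h import *
P,D=read_camera("top"); W=cloud("top",D)
b=np.radians(-70);X=np.array([np.cos(b),np.sin(b)]);Y=np.array([-X[1],X[0]]);L=np.array([.557,-.041])
q=W[...,:2]-L; x=q@X;y=q@Y; z=W[...,2]
for xx in(.02,.05,.09,.12):
    print(xx,[(float(np.median(z[(abs(x-xx)<.006)&(abs(y-yy)<.008)])*1e3).__round__(1)) for yy in(-.085,-.06,.0,.06,.085)])
cv2.imwrite("pics/f%d.png"%(get_state()["time"]*100),cv2.resize(read_camera("scene")[0][180:340,240:430],None,fx=4,fy=3.7,interpolation=cv2.INTER_CUBIC)[:,:,::-1])
E
python3 roll.py; ls pics
```

```text
0.02 [41.5, 42.1, 461.5, nan, nan]
0.05 [41.6, 41.3, 41.8, 41.0, 41.7]
0.09 [41.2, 41.9, 41.9, 41.4, 40.2]
0.12 [41.0, 41.0, 40.8, 40.8, 40.8]
a1.png
a2.png
crop1.png
f1985.png
scene0.png
top0.png
top1.png
top2.png
  return _methods._mean(a, axis=axis, dtype=dtype,
  ret = ret.dtype.type(ret / rcount)
```

```bash

python3 -m inch '{"delta_rot":[[0,0,0],[0,0,0],[0,0,0],[0,0,0],[0,0,0],[0,0,0],[0,0,0]],"linear":[[0,0,-0.03],[0,0,-0.03],[0,0,0],[0,0,0],[0,0,0],[0,0,0],[0,0,0]],"hand":[4,4,4,24,24,24,24]}' 30 >/dev/null;python3 go.py; python3 prof.py; python3 roll.py 2>/dev/null
```

```text
t 20.48 pos [ 0.5447 -0.0059  0.0145] yaw 109.98 z [ 0.0072 -0.0166 -0.9998] F [-0.4 -0.1  1.3] w 0.0237 gf 0.0 q [-0.    0.09 -0.24  1.23 -0.02 -0.35]
tcp rel lip x,y mm -37.199999999999996 0.4
F along X -0.1 Fz 1.3
tilt -0.0097 rms 0.0003 top from..to 0.005 0.14 height ends [0.042  0.0407]
teal x,y [0.007 0.14 ] [-0.0912  0.0915]
lead edge at side 1 0.1383
lead edge at side -1 0.1401
0.02 [41.5, 41.9, 459.8, nan, nan]
0.05 [41.3, 41.4, 41.6, 41.7, 41.7]
0.09 [41.4, 42.2, 42.3, 40.8, 41.0]
0.12 [40.6, 40.4, 40.6, 40.3, 40.5]
```

```bash

python3 -m inch '{"delta_rot":[[0,0,0],[0,0,0],[0,0,0],[0,0,0],[0,0,0],[0,0,0],[0,0,0],[0,0,0],[0,0,0],[0,0,0],[0,0,0],[0,0,0]],"linear":[[0,0,-0.3],[0,0,-0.5],[0,0,-0.8],[0,0,-1],[0,0,-1],[0,0,-1],[0,0.8,-1],[0,0.8,-0.5],[0,0.8,0],[0,0.8,0],[0,0.8,0],[0,0,0]],"hand":[24,24,24,24,24,24,24,24,24,24,24,24]}' 30 >/dev/null;python3 go.py; python3 prof.py; python3 roll.py 2>/dev/null; ls pics/f*
```

```text
t 21.63 pos [0.5083 0.0929 0.1665] yaw 110.1 z [ 0.0074 -0.0157 -0.9998] F [-0.5  0.1  0. ] w 0.0239 gf 0.0 q [ 0.19 -0.01 -0.05  1.53 -0.02 -0.16]
tcp rel lip x,y mm -142.5 0.0
F along X -0.2 Fz 0.0
tilt -0.0105 rms 0.0001 top from..to 0.005 0.14 height ends [0.042  0.0406]
teal x,y [0.0071 0.1399] [-0.0914  0.0915]
lead edge at side 1 0.1384
lead edge at side -1 0.1401
0.02 [42.1, 41.5, 41.5, 41.2, 41.4]
0.05 [41.9, 41.3, 40.9, 41.7, 41.2]
0.09 [41.0, 41.9, 41.7, 41.0, 41.2]
0.12 [40.2, 40.7, 40.4, 40.4, 40.2]
pics/f1985.png
pics/f2058.png
pics/f2173.png
```

View pics/f2173.png

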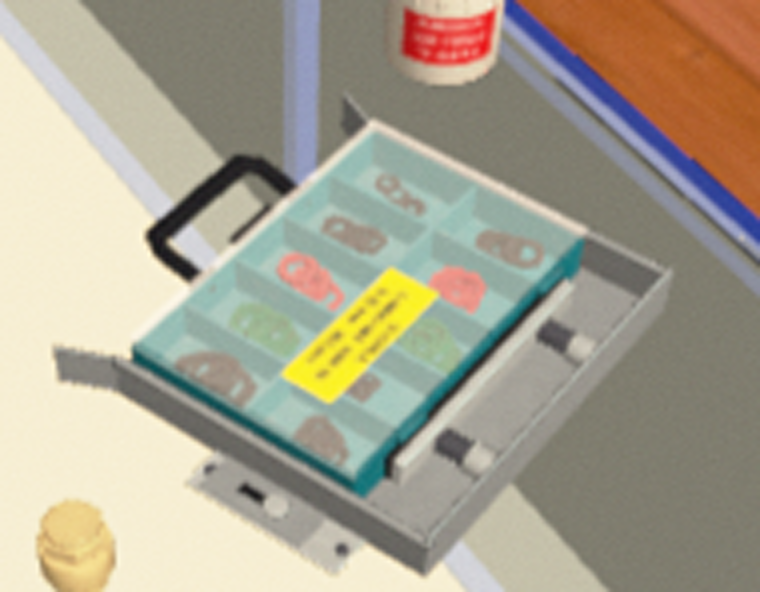

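```bash
python3 - <<'E'
from h import *
P,D=read_camera("top"); cv2.imwrite("pics/fin.png",cv2.resize(P[165:315,220:420],None,fx=4,fy=4,interpolation=cv2.INTER_CUBIC)[:,:,::-1])
E
```

```text
(no output)
```

View pics/fin.png

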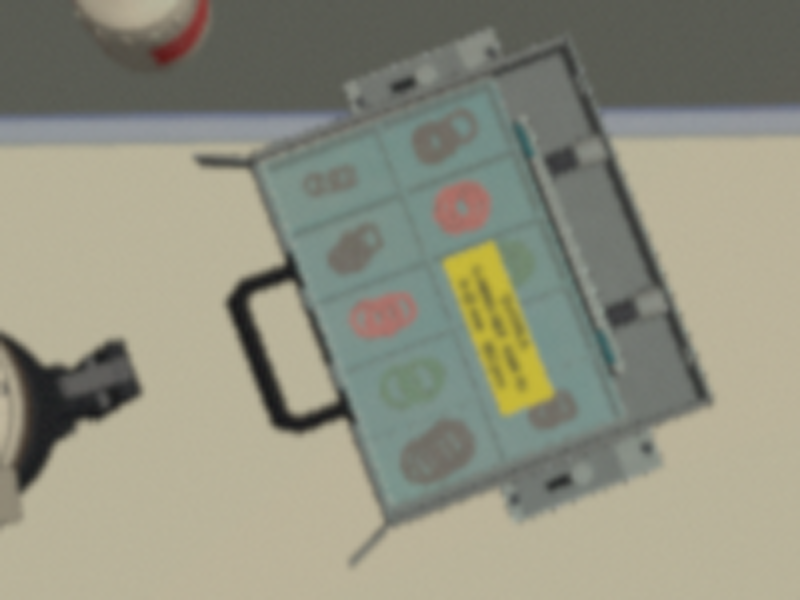

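```bash
python3 - <<'E'
from h import *
P,D=np.load("top0.npz")["P"],np.load("top0.npz")["D"]
def fit(D,c,ang,tag):
    W=cloud("top",D); b=np.radians(ang);X=np.array([np.cos(b),np.sin(b)]);Y=np.array([-X[1],X[0]])
    q=W[...,:2]-c; x=q@X;y=q@Y;m=(abs(x)<.06)&(abs(y)<.09)&(D>0)
    A=np.c_[x[m],y[m],np.ones(m.sum())]; print(tag,np.linalg.lstsq(A,W[...,2][m],rcond=None)[0].round(4))
c1=np.array([.5265,.082]); L=np.array([.557,-.041]); X=np.array([.342,-.94])
fit(D,c1,-75,"start case"); fit(D,L+.07*X,-70,"empty tray")
fit(read_camera("top")[1],L+.072*X,-70,"now")
E
```

```text
start case [ 0.002  -0.0013  0.0374]
empty tray [0.011  0.0014 0.0013]
now [-0.0095 -0.0022  0.0414]
```

```bash
python3 - <<'E'
import numpy as np
print(np.array([.557,-.041])+.035*np.array([.342,-.94]))
E
python3 go.py .569 -.074 .06
```

```text
[ 0.56897 -0.0739 ]
t 21.88 pos [0.5093 0.0899 0.1653] yaw 109.94 z [ 0.0066 -0.0169 -0.9998] F [ 0.   0.2 -0.4] w 0.0244 gf 0.0 q [ 0.18 -0.01 -0.05  1.53 -0.02 -0.16]
units [-6.000e-03 -6.898e+00  4.338e+00]
tcp rel lip x,y mm -139.3 -0.0
F along X -0.2 Fz -0.4
```

```bash
python3 -m inch '{"delta_rot":[[0,0,0],[0,0,0],[0,0,0],[0,0,0],[0,0,0],[0,0,0],[0,0,0],[0,0,0],[0,0,0],[0,0,0],[0,0,0],[0,0,0]],"linear":[[0,-0.77,0],[0,-0.77,0],[0,-0.77,0],[0,-0.77,0.2],[0,-0.77,0.4],[0,-0.77,0.5],[0,-0.77,0.6],[0,-0.77,0.6],[0,-0.74,0.5],[0,0,0.5],[0,0,0.4],[0,0,0.2]],"hand":[0,0,0,0,0,0,0,0,0,0,0,0]}' 30 >/dev/null
python3 -m inch '{"delta_rot":[[0,0,0],[0,0,0],[0,0,0]],"linear":[[0,0,0],[0,0,0],[0,0,0]],"hand":[0,0,0]}' >/dev/null; python3 go.py .569 -.074 .042
```

```text
t 23.13 pos [ 0.5689 -0.0727  0.0714] yaw 110.02 z [ 0.0073 -0.0169 -0.9998] F [ 0.2 -0.2 -0.5] w -0.0004 gf 0.0 q [-0.12  0.13 -0.08  1.35 -0.02 -0.47]
units [ 0.014 -0.028  1.178]
tcp rel lip x,y mm 33.9 0.3
F along X 0.2 Fz -0.5
```

```bash
python3 -m inch '{"delta_rot":[[0,0,0],[0,0,0],[0,0,0],[0,0,0],[0,0,0],[0,0,0],[0,0,0],[0,0,0]],"linear":[[0,0,0.3],[0,0,0.3],[0,0,0.3],[0,0,0.15],[0,0,0.08],[0,0,0.05],[0,0,0.03],[0,0,0]],"hand":[0,0,0,0,0,0,0,0]}' >/dev/null; python3 go.py
python3 -m inch '{"delta_rot":[[0,0,0],[0,0,0],[0,0,0],[0,0,0]],"linear":[[0,0,0.03],[0,0,0.03],[0,0,0],[0,0,0]],"hand":[0,0,0,0]}' >/dev/null; python3 go.py
```

```text
t 23.8 pos [ 0.5684 -0.0737  0.0425] yaw 109.97 z [ 0.0068 -0.0169 -0.9998] F [-11.6   1.   22.7] w -0.0003 gf 11.3 q [-0.12  0.14 -0.13  1.29 -0.02 -0.47]
tcp rel lip x,y mm 34.7 -0.5
F along X -4.9 Fz 22.7
t 24.13 pos [ 0.5685 -0.0737  0.0424] yaw 109.98 z [ 0.0077 -0.0169 -0.9998] F [-16.6   2.3  33.7] w 0.0005 gf 16.5 q [-0.12  0.14 -0.13  1.29 -0.02 -0.47]
tcp rel lip x,y mm 34.7 -0.4
F along X -7.8 Fz 33.7
```

```bash
python3 -m inch '{"delta_rot":[[0,0,0],[0,0,0],[0,0,0],[0,0,0],[0,0,0],[0,0,0],[0,0,0],[0,0,0],[0,0,0],[0,0,0],[0,0,0],[0,0,0]],"linear":[[0,0,-0.1],[0,0,-0.5],[0,0,-1],[0,0.5,-1],[0,0.8,-1],[0,0.8,-1],[0,0.8,0],[0,0.8,0],[0,0.8,0],[0,0.8,0],[0,0.8,0],[0,0,0]],"hand":[0,0,0,24,24,24,24,24,24,24,24,24]}' >/dev/null; python3 go.py .5447 -.0059 .05
python3 - <<'E'
from h import *
L=np.array([.557,-.041]); X=np.array([.342,-.94]);Y=np.array([.94,.342])
W=cloud("top",read_camera("top")[1]); q=W[...,:2]-L; x=q@X;y=q@Y;z=W[...,2]
m=(x>.015)&(x<.13)&(abs(y)<.09); A=np.c_[x[m],y[m],np.ones(m.sum())]; c=np.linalg.lstsq(A,z[m],rcond=None)[0]; print("lid",c.round(4), "ends",(c[2]+c[0]*np.array([.005,.14])).round(4))
W0=cloud("top",np.load("top0.npz")["D"]); q=W0[...,:2]-L; x=q@X;y=q@Y;z=W0[...,2]
for a in(-30,-20,-10,-5,0,5,10,15,20,25,30,50,70,90,110): 
    m=(abs(x-a/1e3)<.002)&(abs(y)<.09); print(a,(np.median(z[m])*1e3).round(1),end="; ")
E
```

```text
t 25.13 pos [0.5151 0.0738 0.1512] yaw 110.1 z [ 0.0058 -0.016  -0.9999] F [ 0.8 -0.1 -0.3] w 0.0242 gf 0.0 q [ 0.15 -0.   -0.07  1.5  -0.02 -0.2 ]
units [-0.018 -3.333  4.106]
tcp rel lip x,y mm -122.30000000000001 -0.1
F along X 0.3 Fz -0.3
lid [-0.0206 -0.0023  0.0421] ends [0.042  0.0392]
-30 -1.2; -20 -1.2; -10 -1.3; -5 10.4; 0 11.4; 5 0.9; 10 1053.6; 15 1.0; 20 1.1; 25 1.3; 30 1.0; 50 1.3; 70 0.9; 90 0.8; 110 1.2;
```

```bash
python3 - <<'E'
from h import *
f=lambda q,z: ray("top",np.array(q)/4+[219.6,164.6],z)[:,:2]
b=np.radians(-70);X=np.array([np.cos(b),np.sin(b)]);Y=np.array([-X[1],X[0]]);L=np.array([.557,-.041])
for n,q,z in (("up edge",[(268,165),(497,82)],.041),("low edge",[(392,518),(622,418)],.041),("up wall",[(255,160),(570,40)],.03),("low wall",[(390,522),(710,403)],.03)):
    p=f(q,z)-L; print(n,(p@X*1e3).round(1),(p@Y*1e3).round(1))
P,D=read_camera("top")
cv2.imwrite("pics/z.png",cv2.resize(P[190:305,275:385],None,fx=5.2,fy=5.2,interpolation=cv2.INTER_LANCZOS4)[:,:,::-1])
E
```

```text
up edge [  4.3 136. ] [97.  95.6]
low edge [ -0.3 133.1] [-103.4  -97.5]
up wall [ -1.4 183.2] [104.  105.1]
low wall [ -2.2 181.7] [-105.3 -107. ]
```

View pics/z.png

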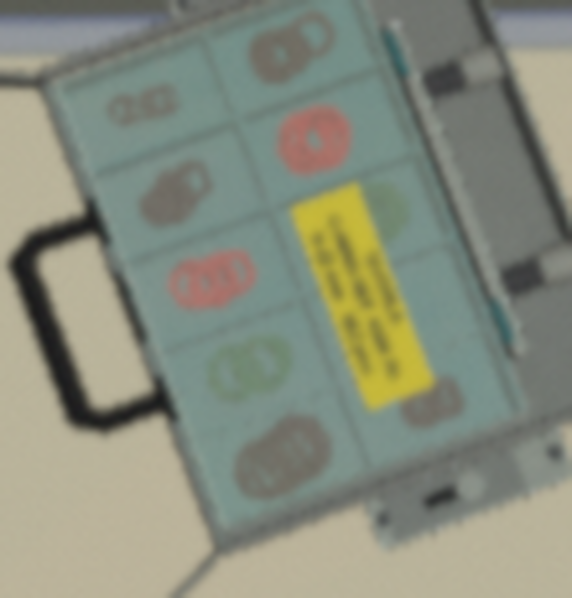

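```bash
python3 -m inch '{"delta_rot":[[0,0,0],[0,0,0],[0,0,0],[0,0,0],[0,0,0],[0,0,0],[0,0,0],[0,0,0],[0,0,0],[0,0,0],[0,0,0]],"linear":[[0,-0.6,0.3],[0,-0.6,0.5],[0,-0.6,0.5],[0,-0.6,0.5],[0,-0.6,0.5],[0,-0.33,0.5],[0,0,0.5],[0,0,0.4],[0,0,0.2],[0,0,0],[0,0,0]],"hand":[24,24,24,24,24,24,24,24,24,24,24]}' >/dev/null; python3 go.py .5447 -.0059 .0145
```

```text
t 26.15 pos [ 0.5449 -0.0078  0.0551] yaw 110.02 z [ 0.006  -0.0166 -0.9998] F [ 0.3 -0.4  0.1] w 0.0243 gf 0.0 q [-0.01  0.07 -0.18  1.31 -0.02 -0.36]
units [-0.02   0.104  1.623]
tcp rel lip x,y mm -35.3 -0.1
F along X 0.4 Fz 0.1
```

```bash
python3 -m inch '{"delta_rot":[[0,0,0],[0,0,0],[0,0,0],[0,0,0],[0,0,0],[0,0,0],[0,0,0],[0,0,0],[0,0,0],[0,0,0],[0,0,0],[0,0,0]],"linear":[[-0.02,0.1,0.3],[0,0,0.4],[0,0,0.4],[0,0,0.35],[0,0,0.15],[0,0,0],[0,0,0],[0,0,0],[0,0,0],[0,0,0],[0,0,0],[0,0,0]],"hand":[24,24,24,24,24,24,10,4,4,4,4,4]}' 40 >/dev/null; python3 go.py
python3 -m inch '{"delta_rot":[[0,0,0],[0,0,0],[0,0,0],[0,0,0],[0,0,0],[0,0,0]],"linear":[[0,0,-0.04],[0,-0.03,-0.03],[0,-0.03,0],[0,-0.03,0],[0,0,0],[0,0,0]],"hand":[4,4,4,4,4,4]}' >/dev/null; python3 go.py; python3 prof.py
python3 -m inch '{"delta_rot":[[0,0,0],[0,0,0],[0,0,0],[0,0,0],[0,0,0],[0,0,0]],"linear":[[0,0,0.04],[0,0,0.04],[0,0,0.03],[0,0,0],[0,0,0],[0,0,0]],"hand":[4,4,4,4,4,4]}' >/dev/null; python3 go.py; python3 prof.py
```

```text
t 27.15 pos [ 0.5447 -0.0065  0.0149] yaw 109.98 z [ 0.0058 -0.0167 -0.9998] F [-1.5  0.4 -3.1] w 0.0107 gf 39.0 q [-0.    0.09 -0.24  1.23 -0.02 -0.35]
tcp rel lip x,y mm -36.6 0.3
F along X -0.9 Fz -3.1
t 27.65 pos [ 0.545  -0.0071  0.0168] yaw 110.04 z [ 0.0049 -0.0136 -0.9999] F [-4.4  9.6 -2.4] w 0.0106 gf 39.5 q [-0.01  0.1  -0.23  1.24 -0.01 -0.36]
tcp rel lip x,y mm -35.9 0.3
F along X -10.6 Fz -2.4
tilt -0.0305 rms 0.0002 top from..to 0.005 0.14 height ends [0.0433 0.0392]
teal x,y [0.0072 0.1402] [-0.0906  0.0919]
lead edge at side 1 0.139
lead edge at side -1 0.1405
t 28.2 pos [ 0.545  -0.0068  0.0148] yaw 110.06 z [ 0.0052 -0.0131 -0.9999] F [-7.8 11.9  5.6] w 0.0107 gf 40.2 q [-0.01  0.1  -0.23  1.24 -0.01 -0.36]
tcp rel lip x,y mm -36.2 0.4
F along X -13.8 Fz 5.6
tilt -0.021 rms 0.0003 top from..to 0.005 0.14 height ends [0.042  0.0392]
teal x,y [0.0079 0.1403] [-0.0913  0.0919]
lead edge at side 1 0.1388
lead edge at side -1 0.1403
```

```bash

python3 -m inch '{"delta_rot":[[0,0,0],[0,0,0],[0,0,0],[0,0,0],[0,0,0],[0,0,0]],"linear":[[0,-0.03,-0.03],[0,-0.03,0],[0,-0.03,0],[0,0,0],[0,0,0],[0,0,0]],"hand":[4,4,4,4,4,4]}' >/dev/null; python3 go.py
python3 -m inch '{"delta_rot":[[0,0,0],[0,0,0],[0,0,0],[0,0,0],[0,0,0],[0,0,0]],"linear":[[0,0,0.03],[0,0,0.03],[0,0,0.02],[0,0,0],[0,0,0],[0,0,0]],"hand":[4,4,4,4,4,4]}' >/dev/null; python3 go.py; python3 prof.py
```

```text
t 28.75 pos [ 0.5457 -0.0089  0.0149] yaw 110.07 z [ 0.0047 -0.0129 -0.9999] F [-5.4 12.1 -0.3] w 0.0107 gf 39.7 q [-0.01  0.1  -0.23  1.24 -0.01 -0.36]
tcp rel lip x,y mm -34.1 0.3
F along X -13.2 Fz -0.3
t 29.25 pos [ 0.5459 -0.0089  0.0144] yaw 110.07 z [ 0.0057 -0.0129 -0.9999] F [-11.   12.5  11.7] w 0.0108 gf 40.9 q [-0.01  0.1  -0.23  1.23 -0.01 -0.36]
tcp rel lip x,y mm -34.0 0.5
F along X -15.5 Fz 11.7
tilt -0.0182 rms 0.0003 top from..to 0.005 0.14 height ends [0.0417 0.0392]
teal x,y [0.0097 0.1426] [-0.0912  0.0914]
lead edge at side 1 0.1408
lead edge at side -1 0.143
```

```bash

python3 -m inch '{"delta_rot":[[0,0,0],[0,0,0],[0,0,0],[0,0,0]],"linear":[[0.06,0,0],[0.06,0,0],[0,0,0],[0,0,0]],"hand":[4,4,4,4]}' >/dev/null; python3 go.py
python3 -m inch '{"delta_rot":[[0,0,0],[0,0,0],[0,0,0],[0,0,0],[0,0,0]],"linear":[[-0.06,0,0],[-0.06,0,0],[-0.06,0,0],[-0.06,0,0],[0,0,0]],"hand":[4,4,4,4,4]}' >/dev/null; python3 go.py
python3 -m inch '{"delta_rot":[[0,0,0.2],[0,0,0],[0,0,0]],"linear":[[0.06,0,0],[0.06,0,0],[0,0,0]],"hand":[4,4,4]}' >/dev/null; python3 go.py; python3 prof.py
```

```text
t 29.63 pos [ 0.5449 -0.0099  0.0144] yaw 110.07 z [ 0.0094 -0.0129 -0.9999] F [-0.1 11.9  2.7] w 0.011 gf 40.2 q [-0.01  0.09 -0.24  1.23 -0.01 -0.36]
tcp rel lip x,y mm -33.4 -0.7
F along X -11.2 Fz 2.7
t 30.05 pos [ 0.5473 -0.0094  0.0132] yaw 110.0 z [ 0.0022 -0.0161 -0.9999] F [-14.    3.2   7.9] w 0.0107 gf 40.5 q [-0.01  0.11 -0.23  1.24 -0.02 -0.36]
tcp rel lip x,y mm -33.0 1.7
F along X -7.9 Fz 7.9
t 30.3 pos [ 0.5465 -0.0098  0.0137] yaw 108.84 z [ 0.007  -0.0147 -0.9999] F [-3.8  6.8  2.9] w 0.0105 gf 40.8 q [-0.01  0.1  -0.23  1.23 -0.01 -0.34]
tcp rel lip x,y mm -32.9 0.9
F along X -7.7 Fz 2.9
tilt -0.0167 rms 0.0003 top from..to 0.005 0.14 height ends [0.0414 0.0391]
teal x,y [0.011  0.1436] [-0.0903  0.0917]
lead edge at side 1 0.1425
lead edge at side -1 0.1436
```

```bash

python3 -m inch '{"delta_rot":[[0,0,-0.1],[0,0,0],[0,0,0],[0,0,0],[0,0,0],[0,0,0]],"linear":[[-0.06,0,0],[-0.06,0,0],[-0.06,0,0.01],[-0.06,0,0.02],[0,0,0.02],[0,0,0]],"hand":[4,4,4,4,4,4]}' >/dev/null; python3 go.py; python3 prof.py
python3 -m inch '{"delta_rot":[[0,0,-0.1],[0,0,-0.1],[0,0,0],[0,0,0],[0,0,0]],"linear":[[-0.06,0,0],[-0.06,0,0],[0,0,0.02],[0,0,0],[0,0,0]],"hand":[4,4,4,4,4]}' >/dev/null; python3 go.py; python3 prof.py
```

```text
t 30.85 pos [ 0.5487 -0.0087  0.0124] yaw 109.39 z [-3.000e-04 -1.660e-02 -9.999e-01] F [-24.2   2.4  17.2] w 0.0107 gf 41.4 q [-0.01  0.11 -0.22  1.24 -0.02 -0.35]
tcp rel lip x,y mm -33.2 3.2
F along X -10.5 Fz 17.2
tilt -0.0084 rms 0.0004 top from..to 0.005 0.14 height ends [0.0414 0.0402]
teal x,y [0.0127 0.1433] [-0.0865  0.0929]
lead edge at side 1 0.1428
lead edge at side -1 0.143
t 31.32 pos [ 0.5493 -0.0084  0.0121] yaw 110.55 z [-0.0044 -0.0178 -0.9998] F [-36.3  -2.3  27.5] w 0.0103 gf 42.9 q [-0.01  0.12 -0.22  1.24 -0.02 -0.36]
tcp rel lip x,y mm -33.2 3.9
F along X -10.3 Fz 27.5
tilt -0.0056 rms 0.0003 top from..to 0.005 0.14 height ends [0.0411 0.0404]
teal x,y [0.0123 0.1435] [-0.0868  0.093 ]
lead edge at side 1 0.1425
lead edge at side -1 0.1427
```

```bash

python3 -m inch '{"delta_rot":[[0,0,0.05],[0,0,0],[0,0,0],[0,0,0],[0,0,0],[0,0,0]],"linear":[[0.06,0,-0.02],[0.06,0,-0.02],[0.03,0,-0.01],[0.03,0,-0.01],[0,0,0],[0,0,0]],"hand":[4,4,4,4,4,4]}' >/dev/null; python3 go.py; python3 prof.py; python3 roll.py
python3 -m inch '{"delta_rot":[[0,0,0],[0,0,0],[0,0,0],[0,0,0]],"linear":[[0,0,0],[0,0,0],[0,0,0],[0,0,0]],"hand":[24,24,24,24]}' >/dev/null; python3 go.py; python3 prof.py
```

```text
t 31.87 pos [ 0.5489 -0.0086  0.0127] yaw 110.31 z [ 0.0027 -0.0152 -0.9999] F [-11.6   5.3   4.6] w 0.0108 gf 40.4 q [-0.01  0.11 -0.22  1.23 -0.02 -0.36]
tcp rel lip x,y mm -33.2 3.4
F along X -8.9 Fz 4.6
tilt -0.0106 rms 0.0003 top from..to 0.005 0.14 height ends [0.0415 0.0401]
teal x,y [0.013  0.1435] [-0.0885  0.0929]
lead edge at side 1 0.1428
lead edge at side -1 0.1429
0.02 [41.8, 41.5, 468.4, nan, nan]
0.05 [41.8, 41.0, 40.6, 39.6, 40.5]
0.09 [41.5, 42.1, 41.9, 39.8, 39.5]
0.12 [41.5, 41.0, 40.1, 39.3, 39.6]
t 32.35 pos [ 0.5512 -0.0096  0.013 ] yaw 110.26 z [ 0.0074 -0.017  -0.9998] F [-0.   0.9 -0.4] w 0.0238 gf 0.0 q [-0.01  0.11 -0.22  1.23 -0.02 -0.36]
tcp rel lip x,y mm -31.5 5.3
F along X -0.9 Fz -0.4
tilt -0.0204 rms 0.0003 top from..to 0.005 0.14 height ends [0.0419 0.0391]
teal x,y [0.0071 0.1399] [-0.0903  0.0923]
lead edge at side 1 0.1383
lead edge at side -1 0.1401
  return _methods._mean(a, axis=axis, dtype=dtype,
  ret = ret.dtype.type(ret / rcount)
```

```bash

python3 -m inch '{"delta_rot":[[0,0,0],[0,0,0],[0,0,0],[0,0,0],[0,0,0],[0,0,0],[0,0,0],[0,0,0],[0,0,0],[0,0,0],[0,0,0],[0,0,0]],"linear":[[0,0,-0.3],[0,0,-0.5],[0,0,-0.8],[0,0,-1],[0,0,-1],[0,0,-1],[0,0.8,-1],[0,0.8,-0.5],[0,0.8,0],[0,0.8,0],[0,0.8,0],[0,0,0]],"hand":[24,24,24,24,24,24,24,24,24,24,24,24]}' >/dev/null;python3 go.py; python3 prof.py
python3 - <<'E'
from h import *
L=np.array([.557,-.041]); X=np.array([.342,-.94]);Y=np.array([.94,.342])
W=np.mean([cloud("top",read_camera("top")[1]) for _ in range(6)],0); q=W[...,:2]-L; x=q@X;y=q@Y;z=W[...,2]
m=(x>.012)&(x<.13)&(abs(y)<.09)&(abs(z-.04)<.01); A=np.c_[x[m],y[m],np.ones(m.sum())]; c=np.linalg.lstsq(A,z[m],rcond=None)[0]; print("lid",c.round(4), "ends",(c[2]+c[0]*np.array([.005,.14])).round(4))
for n,a,bb in (("counter",-.06,-.02),("floor behind buffer",.15,.175)):
    m=(x>a)&(x<bb)&(abs(y)<.09)&(abs(z)<.01); print(n,np.median(z[m]).round(4))
E
```

```text
t 33.4 pos [0.5144 0.0893 0.1649] yaw 110.4 z [ 0.0075 -0.0157 -0.9998] F [ 0.2 -0.2  0.3] w 0.0237 gf 0.0 q [ 0.18  0.   -0.04  1.52 -0.02 -0.17]
tcp rel lip x,y mm -137.1 4.5
F along X 0.2 Fz 0.3
tilt -0.0209 rms 0.0002 top from..to 0.005 0.14 height ends [0.042  0.0392]
teal x,y [0.0074 0.1398] [-0.0904  0.0923]
lead edge at side 1 0.1384
lead edge at side -1 0.14
lid [-0.0194 -0.0023  0.042 ] ends [0.0419 0.0393]
counter -0.0012
floor behind buffer 0.001
```

```bash
python3 -c "
from bench import *
print(job_done())"
```

```text
the job is handed in; nothing more can be done
None
```

The case is in the bay behind the lip, released and handed in. I estimate its lead edge flat on the tray floor, its near edge about 5 mm above the counter (limit 6 mm) and its tilt about 0.02 rad (limit 0.03). The near edge sits about 3 mm above the floor and would not go lower under about 33 N, cause unknown, so it should pass, but only narrowly.

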